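Slide the domed dish and the parts tray home against their bench stops

ROBOT

A 6-joint arm with a two-finger parallel gripper is mounted at the origin on the work surface. World frame = base frame: x ahead of the robot, y to its left, z up, the work surface at z = 0. Lengths are in mm, angles in rad, forces in N, time in s.
With the tool pointing down it reaches from about 350 to 975 mm from the base axis. Payload 7.1 kg.
Tool frame: the origin (TCP) lies midway between the tips of the shut fingers; the grasp point (between the pads) lies 19 mm behind it; z points along the fingers, y is the line along which they close (so a half turn about z gives the same grasp; the last joint's range is limited). The gripper opens to 88 mm and grips with 3 to 60 N. Pads are 20 mm wide; open, the fingers measure 115 mm over their backs; the gripper's body (75 mm by 178 mm) begins 61 mm behind the grasp point.
Start: joints at [1.298, 0.423, 1.63, -0, 1.089, -0.019], TCP at [156.896, 604.97, 193.175] pointing down, gripper open.
Joint ranges: [-3, 3], [-0.9, 2.11], [0.09, 2.58], [-1.31, 4.45], [0.11, 2.69], [-2.54, 2.54]. Speed limits (rad/s): [2.39, 2.39, 3.01, 3.14, 3.14, 3.14].

INTERFACE

Orientations are given as a rotation vector (axis times angle).
In Python, from workcell import ctrl gives the robot as it stands. The module is installed in compiled form; this text tells all that it offers.
- The arm moves only by the tool servo_tool, never from a script. Its argument "increments" is a list of rows, each a list of 7 numbers: the shift along the world's x, y, z in cm, then the turn, a rotation vector about the world's x, y, z in degrees, then the opening, from -1 (shut) to 1 (fully open). A call has 1 to 20 rows; each row is the pose to reach, as a shift and turn from the pose commanded when the call began; what a row does not reach only later rows make up. A row lasts 1/12 s, in which the tool goes at most 41.7 mm and 7.16 degrees, less where a joint would pass 70% of its speed; a pose out of reach is approached as far as the arm can. A call with a gripper value outside its range is refused whole. The fingers move at their own pace and stop on an object; the grip force is fixed at half the most. Time passes only in rows, so rows that repeat a pose let the fingers close. It gives the time, the measured TCP pose, the force, the opening and the grip force at its end, in the units of the state.
- ctrl.get_obs(): the state, without advancing time (a new reading comes with each control period).
- ctrl.get_image(name): name is "scene" or "side" or "wrist"; returns a dict with "image" (384x512x3 uint8, red, green, blue), "fx", "fy", "cx", "cy" (pixels), "k1" (the pictures are not rectified: a ray, as slopes to the right and down, at radius r is drawn at 1 + k1 r^2 times it, then the intrinsics apply), "extrinsics" (4x4, takes a point from camera to world coordinates); the wrist camera has in their place "tool_from_camera" (4x4, takes a point from camera to tool coordinates, whose origin is the TCP and whose axes are the flange's). Camera axes: x right, y up, looking along -z (the intrinsics and any distortion apply to the point x, -y, -z); pixel columns grow to the right and rows downward; lengths in mm; the calibration is good to about 2 mm. A picture is of the moment at which its call begins: read the wrist's pose just before it. There is no depth.
- ctrl.close_job(): hands the job in; it is judged then, once.
The state is a dict: "t": time; "qpos": joint angles; "qvel": joint speeds; "joint_torque": joint torques, N m; "ee_pos": TCP position; "orientation": TCP orientation; "ft_force": force on the tool from outside, world axes, zero at the start; "moment": the same for the moment, N m; "width": finger opening in mm; "grasp_force": force on a finger pad.
Only numpy, scipy, OpenCV 4.12 (cv2) and the standard library are available. Lean on these libraries where they do the work, as an engineer would, in place of code of your own. Each camera call takes 0.05 s, during which the arm holds its last target. There are 200 camera calls.

TASK

Set out the watch job for inspection by pushing only: first push the blue glass-domed dish along the bench until it is fully home in the black V nest, touching both arms; then push the white parts tray into the red corner stop until its sides lie flush against both of its bars. Slide them with the fingertips without lifting or tipping either of them or touching the dome's brass knob, and leave the other things on the bench where they stand.

Things in the scene. Friction and masses are not known exactly. Their poses are not given: they have to be found in the camera images.
- dome_dish: round blue dish with a clear dome over a watch movement, one rigid piece of about 0.3 kg that slides on the bench. The blue base is 100 in diameter and 22 high: push there. The dome is 84 to 88 in diameter, up to height 58. Origin: centre of the underside, on the bench; z up
- dome_knob: brass knob on top of the dome, diameter 14, from height 58 to 73 above the bench; fixed to the dome; origin at its foot, on the dish's axis. Not to be touched
- v_nest: black V nest fixed to the bench: two straight arms 92 long, 12 thick, 16 high, joined at a right angle at the apex. x points from the open mouth to the apex, z up. Origin: on the bench, where the dish's centre lies when it touches both arms (inner faces 50 from it, 45 degrees either side of +x). The dish starts 80 to 110 from home on the -x side, up to 25 to either side
- parts_tray: white parts tray with 15 grey compartments and a few metal parts fixed in them, one closed rigid block of about 0.25 kg that slides on the bench: 95 along its x, 130 along its y, 24 high. Origin: centre of the underside, on the bench; z up
- corner_stop: red L-shaped corner stop fixed to the bench, bars 12 wide, 16 high. Origin: on the bench, where the tray's centre lies when home, axes parallel to the tray's. Long bar: inner face at x +47.5, running y -113 to 77; short bar: inner face at y +65, running x -26 to 50. The tray starts 70 to 95 from home on the -x side and 25 to 50 on the -y side, turned up to 0.35 rad either way
- green_cushion: bystander: green casing ring, diameter 42, 20 high, beside the V nest (mm). Origin: centre of the underside. Leave it where it stands
- loupe: bystander: black eye loupe, diameter 36, 38 high, behind the V nest (mm). Origin: centre of the underside. Leave it where it stands
- watch_head: bystander: steel watch with blue dial on a grey round holder, diameter 42, 21 high, behind the corner stop (mm). Origin: centre of the underside. Leave it where it stands
- jar: bystander: small lidded glass jar with brass knob, diameter 58, 53 high (mm). Origin: centre of the underside. Leave it where it stands
- driver_stand: bystander: round black stand of six screwdrivers, diameter 72 (120 at the handles), 118 high, far to the right (mm). Origin: centre of the underside. Leave it where it stands
- oil_cups: bystander: aluminium block with three steel oil cups, 30 x 75, 20 high, far to the left (mm). Origin: centre of the underside. Leave it where it stands
Things that resemble listed ones, but are neither listed nor needed, are in the scene too. Leave any orange or pink look-alike of the dome_dish alone. What is shaped like the parts_tray but turquoise is not meant.

How it is judged:
By the outcome, as a careful person would: the job done as asked, in the order asked, and still so for the second after the job is handed in, with the robot touching nothing.
It also fails if it takes over 64 s, if anything falls off the work surface, if the arm or the gripper's body presses on something with over 40 N, if the wrist force passes 120 N, or if a joint passes its speed limit or range.

## Working session

There is one attempt and no reset: what is moved stays moved. The work goes in short steps, Python scripts to look and compute and a tool call to move; the robot and the scene stay as the last step left them, time stands still between calls to the robot, and variables do not carry over. Pictures are saved under pics/ and viewed, at most 10 in all, crops included, and the job is handed in when it is done.

Besides the shell and the picture viewer there is one more tool, called after "Request:" as name(argument=value, ...), one argument or row to a line, values as JSON. servo_tool: Moves the arm, as the interface text tells. Its arguments: {"type":"object","properties":{"increments":{"type":"array","items":{"type":"array","items":{"type":"number"}}}},"required":["increments"]}

```bash
mkdir -p pics; cat > h.py <<'E'
import numpy as np, cv2
from workcell import ctrl
from scipy.spatial.transform import Rotation as R
def grab(n):
    o=ctrl.get_obs(); d=ctrl.get_image(n)
    if n=="wrist":
        T=np.eye(4);T[:3,:3]=R.from_rotvec(o["orientation"]).as_matrix();T[:3,3]=o["ee_pos"]
        d["T"]=T@np.array(d["tool_from_camera"])
    else: d["T"]=np.array(d["extrinsics"])
    return d
def save(d,f): cv2.imwrite("pics/"+f,d["image"][:,:,::-1])
def cast(d,px,z):
    px=np.atleast_2d(np.array(px,float)).reshape(-1,1,2)
    K=np.array([[d["fx"],0,d["cx"]],[0,d["fy"],d["cy"]],[0,0,1.]])
    u=cv2.undistortPoints(px,K,np.array([d["k1"],0,0,0.]))[:,0]
    v=np.c_[u[:,0],-u[:,1],-np.ones(len(u))]@d["T"][:3,:3].T
    o=d["T"][:3,3]; z=np.broadcast_to(z,(len(u),))
    return (o+v*((z-o[2])/v[:,2])[:,None])[:,:2]
def proj(d,P):
    P=np.atleast_2d(np.array(P,float)); c=(P-d["T"][:3,3])@d["T"][:3,:3]
    s=np.c_[c[:,0],-c[:,1]]/-c[:,2:3]; s=s*(1+d["k1"]*(s**2).sum(1))[:,None]
    return s*[d["fx"],d["fy"]]+[d["cx"],d["cy"]]
E
python3 - <<'E'
from h import *
for n in ["scene","side","wrist"]:
    d=grab(n); save(d,n+"0.png"); print(n,d["T"].round(2).tolist(),d["fx"],d["k1"])
    if n!="wrist": np.save(n+"0.npy",d,allow_pickle=True)
a=[cv2.imread("pics/%s0.png"%n) for n in["scene","side"]]
E
```

```text
scene [[0.3, -0.7, 0.65, 1240.75], [0.95, 0.22, -0.2, -243.3], [-0.0, 0.68, 0.73, 794.72], [0.0, 0.0, 0.0, 1.0]] 356.7689082633462 -0.0910096529623594
side [[-0.96, 0.17, -0.22, 338.38], [-0.27, -0.58, 0.76, 757.08], [-0.0, 0.79, 0.61, 715.99], [0.0, 0.0, 0.0, 1.0]] 346.9187603540652 -0.01964413272011326
wrist [[0.25, -0.93, -0.28, 79.75], [0.97, 0.24, 0.07, 625.07], [-0.0, -0.29, 0.96, 384.67], [0.0, 0.0, 0.0, 1.0]] 274.91098082952067 -0.05073303096898532
```

View pics/scene0.png

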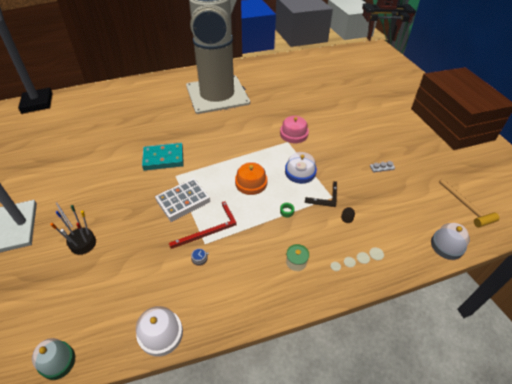

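View pics/side0.png

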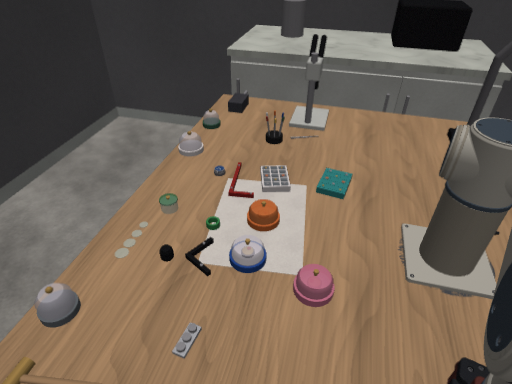

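The scene view shows the dish at (301,168), the V nest at (328,200), the tray at (183,198) and the red stop at (215,230). There is also an orange decoy at (252,178), between the dish and the tray. The side view agrees. Next I'll get coarse positions.

```bash
python3 - <<'E'
from h import *
s=np.load("scene0.npy",allow_pickle=True).item(); d=np.load("side0.npy",allow_pickle=True).item()
for n,p,q,z in [("dish",(301,168),(248,255),22),("orange",(252,178),(263,215),25),("tray",(183,198),(276,178),24),("vapex",(335,203),(190,256),8),("varm1",(336,183),(213,241),16),("varm2",(306,200),(208,272),16),("redcorner",(236,222),(230,194),16),("redlong",(171,245),(240,165),16),("redshort",(227,205),(253,195),16),("green",(287,210),(213,223),20),("loupe",(348,215),(167,253),20),("jar",(297,257),(169,204),30),("watch",(199,257),(220,170),20),("oil",(382,167),(187,340),20),("turq",(163,156),(335,183),22),("pink",(294,128),(314,284),25)]:
    print(n,cast(s,p,z).round(),cast(d,q,z).round())
E
```

```text
dish [[522. 143.]] [[517. 153.]]
orange [[521. -17.]] [[517. -11.]]
tray [[ 536. -231.]] [[ 521. -212.]]
vapex [[674. 187.]] [[670. 187.]]
varm1 [[609. 222.]] [[627. 124.]]
varm2 [[644. 108.]] [[600. 231.]]
redcorner [[ 660. -107.]] [[649. -93.]]
redlong [[ 682. -290.]] [[ 669. -268.]]
redshort [[ 593. -115.]] [[ 575. -108.]]
green [[665.  40.]] [[651.  59.]]
loupe [[734. 196.]] [[728. 204.]]
jar [[821.   5.]] [[810.  25.]]
watch [[ 742. -227.]] [[ 727. -211.]]
oil [[593. 392.]] [[575. 418.]]
turq [[ 335. -262.]] [[ 322. -241.]]
pink [[331. 197.]] [[335. 202.]]
```

View pics/wrist0.png

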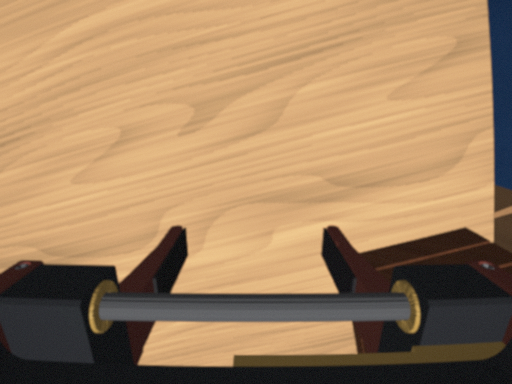

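Request:
servo_tool(
  increments=[
    [3,-4,2,0,0,0,1],
    [6,-8,4,0,0,0,1],
    [8,-12,6,0,0,0,0.4],
    [10,-15.5,8,0,0,0,0.4],
    [12,-19,10,0,0,0,0.4],
    [14,-22.5,10.7,0,0,0,0.4],
    [16,-26,10.7,0,0,0,0.4],
    [18.2,-29.5,10.7,0,0,0,0.4],
    [20.4,-33,10.7,0,0,0,0.4],
    [22.6,-36.5,10.7,0,0,0,0.4],
    [24.8,-40,10.7,0,0,0,0.4],
    [27,-43.5,10.7,0,0,0,0.4],
    [29.2,-47,10.7,0,0,0,0.4],
    [31.4,-50.5,10.7,0,0,0,0.4],
    [33.6,-54,10.7,0,0,0,0.4],
    [36,-57,10.7,0,0,0,0.4],
    [38.5,-60,10.7,0,0,0,0.4],
    [40.3,-62.5,10.7,0,0,0,0.4],
    [40.3,-62.5,10.7,0,0,0,0.4],
    [40.3,-62.5,10.7,0,0,0,0.4],
  ],
)

```text
t: 1.82
ee_pos: [561.3, -22.7, 299.5]
orientation: [-0.403, -3.115, 0.001]
ft_force: [-0.8, 1.3, 0.1]
width: 61.7
grasp_force: 0.0
```

```bash
python3 - <<'E'
from h import *
d=grab("wrist"); o=ctrl.get_obs(); print(o["t"],o["ee_pos"],o["orientation"],o["width"],R.from_rotvec(o["orientation"]).as_matrix().round(3).tolist()); save(d,"w1.png"); np.save("w1.npy",d,allow_pickle=True)
E
```

```text
1.8667 [559.94733077 -20.98088756 299.44921781] [-4.01513617e-01 -3.11438797e+00 -2.52003343e-04] 61.32175792702922 [[-0.967, 0.254, -0.001], [0.254, 0.967, 0.0], [0.001, -0.0, -1.0]]
```

View pics/w1.png

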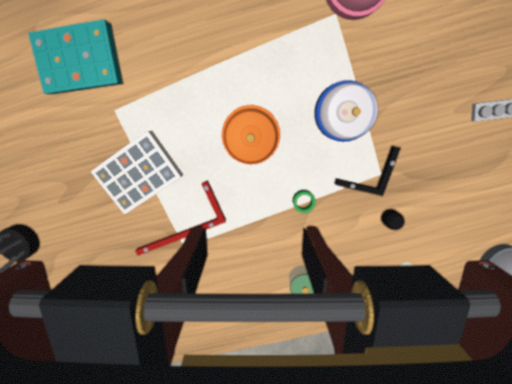

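The wrist view shows the dish at (346,110), the V apex at (382,192), the tray at (137,172) and the red corner at (224,220). I'll enlarge it to read corners.

```bash
python3 - <<'E'
from h import *
d=np.load("w1.npy",allow_pickle=True).item(); im=d["image"]
a=im[125:260,85:235]; b=im[75:210,305:415]
c=np.hstack([cv2.resize(x,None,fx=3,fy=3,interpolation=cv2.INTER_CUBIC) for x in(a,b)])
cv2.imwrite("pics/c1.png",c[:,:,::-1])
# dish
hsv=cv2.cvtColor(im,cv2.COLOR_RGB2HSV)
m=cv2.inRange(hsv,(105,110,40),(130,255,255)); m[:60]=0;m[160:]=0;m[:,:300]=0;m[:,400:]=0
p=cv2.convexHull(cv2.findNonZero(m))[:,0]
print("cam",d["T"][:3,3].round()," dish blue n",cv2.countNonZero(m),p.min(0),p.max(0))
q=cast(d,p,22); c,r=cv2.minEnclosingCircle(q.astype(np.float32)); print("dish z22",c,r)
print("knob",cast(d,(356,111),68))
# red
m=cv2.inRange(hsv,(0,150,60),(6,255,255))|cv2.inRange(hsv,(172,150,60),(180,255,255)); m[:170]=0;m[262:]=0;m[:,:130]=0;m[:,230:]=0
print("red",cv2.minAreaRect(cv2.findNonZero(m)),cv2.approxPolyDP(max(cv2.findContours(m,0,2)[0],key=cv2.contourArea),3,True)[:,0].tolist())
m=cv2.inRange(hsv,(0,0,0),(180,255,60)); m[:140]=0;m[200:]=0;m[:,:330]=0;m[:,405:]=0
print("V",cv2.approxPolyDP(max(cv2.findContours(m,0,2)[0],key=cv2.contourArea),2.5,True)[:,0].tolist())
E
```

```text
cam [484.  -2. 492.]  dish blue n 330 [316  81] [355 140]
dish z22 (517.6742553710938, 142.49737548828125) 48.11297607421875
knob [[518.13469449 145.92253273]]
red ((173.1733856201172, 220.5857696533203), (43.013492584228516, 93.94098663330078), 64.98310089111328) [[190, 229], [136, 252], [142, 253], [144, 246], [150, 250], [187, 237]]
V [[398, 148], [391, 148], [375, 188], [355, 184], [356, 188], [381, 194], [392, 167], [389, 161], [395, 158]]
```

View pics/c1.png

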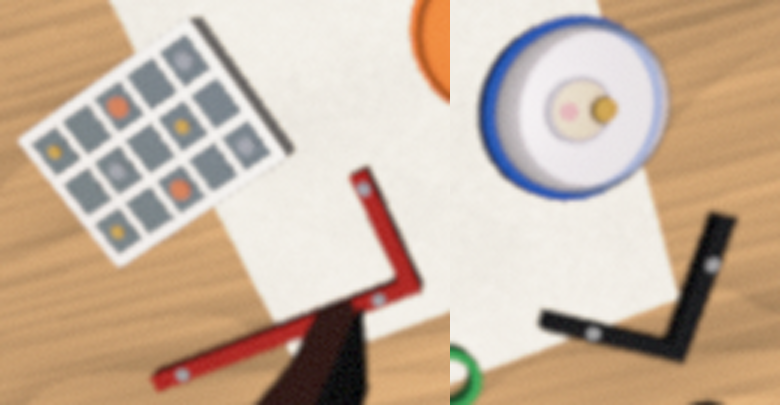

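```bash
python3 - <<'E'
from h import *
d=np.load("w1.npy",allow_pickle=True).item()
L=lambda x,y,z:cast(d,(x/3+85-.33,y/3+125-.33),z)[0]
Rr=lambda x,y,z:cast(d,((x-450)/3+305-.33,y/3+75-.33),z)[0]
ang=lambda v:np.degrees(np.arctan2(v[1],v[0])).round(1)
t=[L(*p,24) for p in[(18,138),(191,20),(286,154),(118,268)]]
print("tray",np.round(t),"c",np.mean(t,0).round(1),[ (np.linalg.norm(t[i]-t[i-1]).round(1),ang(t[i]-t[i-1])) for i in range(4)])
e,c,s=L(155,390,16),L(420,289,16),L(370,168,16)
print("red",e,c,s,"long",np.linalg.norm(c-e),ang(c-e),"short",np.linalg.norm(c-s),ang(s-c))
for th in (ang(c-e),):
    y=np.array([np.cos(np.radians(th)),np.sin(np.radians(th))]); x=np.array([y[1],-y[0]])
    # outer corner local: (59.5, 77)
    print("home",c-59.5*x-77*y,"xaxis",ang(x),"tray rel",[(np.mean(t,0)-(c-59.5*x-77*y))@k for k in(x,y)])
a,t1,t2=Rr(685,361,16),Rr(736,218,16),Rr(541,328,16)
u1,u2=ang(t1-a),ang(t2-a);print("V",a,t1,t2,u1,u2,np.linalg.norm(t1-a),np.linalg.norm(t2-a))
v1=(t1-a)/np.linalg.norm(t1-a);v2=(t2-a)/np.linalg.norm(t2-a);x=-(v1+v2);x/=np.linalg.norm(x)
h=a-x*87.7; print("vhome",h,"x",ang(x))
k=Rr(604,110,68); edges=np.array([Rr(573,200,22),Rr(573,15,22),Rr(479,107,22),Rr(667,107,22)])
print("knob",k,"edge c",edges.mean(0),edges.round(), "to go",h-edges.mean(0),ang(h-edges.mean(0)),np.linalg.norm(h-edges.mean(0)))
E
```

```text
tray [[ 502. -304.]
 [ 466. -180.]
 [ 552. -154.]
 [ 593. -277.]] c [ 528.1 -228.9] [(np.float64(94.8), np.float64(-163.5)), (np.float64(129.1), np.float64(106.3)), (np.float64(90.4), np.float64(17.3)), (np.float64(130.3), np.float64(-71.8))]
red [ 679.81079562 -291.56753619] [ 655.52588707 -103.65202448] [ 574.08051598 -110.48698261] long 189.47822123350068 97.4 short 81.7316653816925 -175.2
home [ 606.43871385 -187.67404198] xaxis 7.4 tray rel [np.float64(-82.9462928373444), np.float64(-30.793578380539017)]
V [680.45280632 189.72706616] [601.45551753 230.04830464] [637.61198339 107.50241756] 153.0 -117.5 88.69258091313401 92.71585056489829
vhome [596.9135102  163.03482001] x 17.7
knob [518.6151566 145.8491287] edge c [517.32443263 145.50639466] [[567. 137.]
 [470. 154.]
 [504.  95.]
 [529. 196.]] to go [79.58907757 17.52842535] 12.4 81.49642301422709
```

Request:
servo_tool(
  increments=[
    [-2,3,-2,0,0,6,0.4],
    [-5,6,-5,0,0,12,0.4],
    [-8,9.5,-8,0,0,18,0.4],
    [-11,13,-10,0,0,24,0.4],
    [-11,14.8,-13,0,0,29,0.4],
    [-11,14.8,-16.5,0,0,29,0.4],
    [-11,14.8,-20,0,0,29,0.4],
    [-11,14.8,-23.5,0,0,29,0.4],
    [-11,14.8,-26,0,0,29,0.4],
    [-11,14.8,-28,0,0,29,0.4],
    [-11,14.8,-29,0,0,29,0.4],
    [-11,14.8,-29,0,0,29,0.4],
    [-11,14.8,-29,0,0,29,0.4],
    [-11,14.8,-29,0,0,29,0.4],
  ],
)

```text
t: 3.03
ee_pos: [450.5, 128.5, 11.4]
orientation: [-0.396, 3.115, 0.0]
ft_force: [0.6, -0.1, 0.4]
width: 61.6
grasp_force: 0.0
```

```bash
python3 - <<'E'
from h import *
o=ctrl.get_obs(); print(o["t"],o["ee_pos"],o["ft_force"],o["width"],R.from_rotvec(o["orientation"]).as_matrix()[:,1].round(3))
s=grab("scene"); w=grab("wrist"); cv2.imwrite("pics/c2.png",np.hstack([cv2.resize(s["image"][100:280,130:370],(480,360)),cv2.resize(w["image"],(320,240)).copy().repeat(1,0) if 0 else cv2.copyMakeBorder(cv2.resize(w["image"],(320,240)),0,120,0,0,0)])[:,:,::-1])
E
```

```text
3.0333 [450.4988515  128.5319709   11.40638297] [ 0.64580832 -0.1129741   0.42475182] 61.56772276318819 [-0.25   0.968  0.   ]
```

View pics/c2.png

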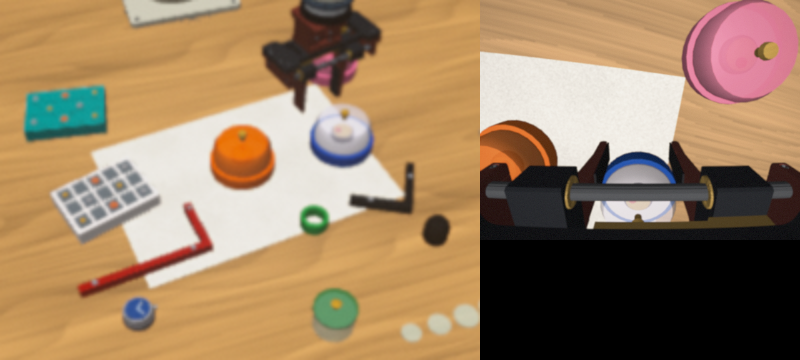

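The wrist view shows the dish centred between the two fingertips, and all the other objects are where they were. Pushing now.

Request:
servo_tool(
  increments=[
    [0.8,0.2,-0.1,0,0,0,0.4],
    [1.6,0.4,-0.2,0,0,0,0.4],
    [2.1,0.5,-0.2,0,0,0,0.4],
    [2.6,0.6,-0.2,0,0,0,0.4],
    [3.1,0.7,-0.2,0,0,0,0.4],
    [3.6,0.8,-0.2,0,0,0,0.4],
    [4.1,0.9,-0.2,0,0,0,0.4],
    [4.6,1.0,-0.2,0,0,0,0.4],
    [5.1,1.1,-0.2,0,0,0,0.4],
    [5.6,1.2,-0.2,0,0,0,0.4],
    [6.1,1.3,-0.2,0,0,0,0.4],
    [6.6,1.4,-0.2,0,0,0,0.4],
    [7.1,1.5,-0.2,0,0,0,0.4],
    [7.6,1.6,-0.2,0,0,0,0.4],
    [8.0,1.7,-0.2,0,0,0,0.4],
    [8.4,1.8,-0.2,0,0,0,0.4],
    [8.7,1.9,-0.2,0,0,0,0.4],
    [9.0,2.0,-0.2,0,0,0,0.4],
  ],
)

```text
t: 4.63
ee_pos: [539.4, 147.8, 7.9]
orientation: [0.395, -3.115, 0.0]
ft_force: [-3.9, -1.5, 2.0]
width: 61.8
grasp_force: 2.8
```

```bash
python3 - <<'E'
from h import *
o=ctrl.get_obs(); print(o["t"],o["ee_pos"],o["ft_force"])
s=grab("scene"); w=grab("side"); cv2.imwrite("pics/c3.png",np.hstack([cv2.resize(s["image"][130:230,260:370],(440,400),interpolation=2),cv2.resize(w["image"][205:305,160:250],(360,400),interpolation=2)])[:,:,::-1])
E
```

```text
4.6333 [539.39682171 147.79832021   7.91265626] [-3.86079298 -1.46461506  1.98522723]
```

View pics/c3.png

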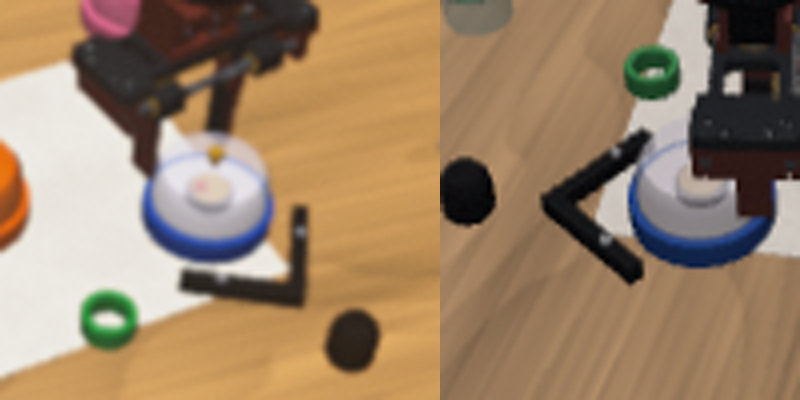

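The dish is caught between both fingers and is short of the arms in both views. I'll get its position from the knob, at (313.8,168.3) in scene.

```bash
python3 - <<'E'
from h import *
s=np.load("scene0.npy",allow_pickle=True).item(); d=np.load("side0.npy",allow_pickle=True).item()
S=lambda x,y,z:cast(s,(260+x/4,130+y/4),z)[0].round(1)
D=lambda x,y,z:cast(d,(160+x/4,205+y/4),z)[0].round(1)
print("knob",S(215,153,68),"base l/r",S(143,212,11),S(272,212,11),"bottom",S(207,262,0))
print("side l/r",D(188,200,16),D(335,200,16),"bottom",D(258,268,0))
print("scene V outer apex",S(305,297,16),"t1",S(307,207,16),"t2",S(180,288,8),"inner apex z0",S(290,275,16))
print("side V outer apex",D(103,202,16),"t1",D(205,270,16),"t2",D(203,130,16),"inner",D(122,202,16))
E
```

```text
knob [577.2 155. ] base l/r [567.8 107.2] [597.5 201.2] bottom [620.7 138.2]
side l/r [623.9 177.8] [529.  150.8] bottom [564.7 207.2]
scene V outer apex [685.4 184.2] t1 [604.9 226.2] t2 [644.2 105.3] inner apex z0 [663.1 183.2]
side V outer apex [678.  195.1] t1 [591.6 230.3] t2 [637.9 113.2] inner [665.7 191.6]
```

Request:
servo_tool(
  increments=[
    [0.3,0.1,0,0,0,0,0.4],
    [0.6,0.2,0,0,0,0,0.4],
    [0.9,0.3,0,0,0,0,0.4],
    [1.1,0.4,0,0,0,0,0.4],
    [1.3,0.5,0,0,0,0,0.4],
  ],
)

```text
t: 5.15
ee_pos: [553.5, 153.1, 8.1]
orientation: [-0.395, 3.116, 0.0]
ft_force: [-1.2, -0.8, -0.9]
width: 61.4
grasp_force: 1.7
```

Request:
servo_tool(
  increments=[
    [0.2,0.1,0,0,0,0,0.4],
    [0.3,0.1,0,0,0,0,0.4],
  ],
)

```text
t: 5.32
ee_pos: [556.3, 154.2, 8.1]
orientation: [-0.395, 3.116, 0.0]
ft_force: [-3.2, -0.4, -1.6]
width: 61.4
grasp_force: 1.7
```

Request:
servo_tool(
  increments=[
    [0.2,0.1,0,0,0,0,0.4],
    [0.3,0.1,0,0,0,0,0.4],
  ],
)

```text
t: 5.48
ee_pos: [558.2, 154.8, 8.0]
orientation: [0.395, -3.115, 0.001]
ft_force: [-5.8, -1.4, 1.4]
width: 61.5
grasp_force: 3.2
```

Request:
servo_tool(
  increments=[
    [0.2,0.0,0,0,0,0,0.4],
    [0.2,0.1,0,0,0,0,0.4],
  ],
)

```text
t: 5.65
ee_pos: [558.6, 154.9, 7.9]
orientation: [0.396, -3.112, 0.002]
ft_force: [-6.3, -9.1, 5.0]
width: 61.5
grasp_force: 6.6
```

Request:
servo_tool(
  increments=[
    [0.2,0.0,0,0,0,0,0.4],
    [0.2,0.1,0,0,0,0,0.4],
  ],
)

```text
t: 5.82
ee_pos: [558.8, 154.9, 7.7]
orientation: [0.395, -3.108, 0.004]
ft_force: [-11.9, -13.8, 11.2]
width: 61.7
grasp_force: 10.3
```

Request:
servo_tool(
  increments=[
    [0.2,0.0,0,0,0,0,0.4],
    [0.2,0.1,0,0,0,0,0.4],
  ],
)

```text
t: 5.98
ee_pos: [558.8, 154.9, 7.6]
orientation: [0.395, -3.104, 0.005]
ft_force: [-15.4, -17.2, 16.6]
width: 61.8
grasp_force: 13.8
```

Request:
servo_tool(
  increments=[
    [0.0,-0.3,0,0,0,0,0.4],
    [0.1,-0.5,0,0,0,0,0.4],
    [0.1,-0.5,0,0,0,0,0.4],
  ],
)

```text
t: 6.23
ee_pos: [562.8, 152.5, 7.8]
orientation: [0.394, -3.111, 0.0]
ft_force: [-9.7, -0.2, 4.4]
width: 61.8
grasp_force: 8.6
```

Request:
servo_tool(
  increments=[
    [0.0,-0.2,0,0,0,0,0.4],
    [0.1,-0.3,0,0,0,0,0.4],
    [0.1,-0.3,0,0,0,0,0.4],
  ],
)

```text
t: 6.48
ee_pos: [562.0, 150.9, 7.6]
orientation: [0.395, -3.108, -0.002]
ft_force: [-14.7, 8.4, 6.5]
width: 61.8
grasp_force: 8.9
```

Request:
servo_tool(
  increments=[
    [0.0,0.2,0,0,0,0,0.4],
    [0.1,0.4,0,0,0,0,0.4],
    [0.2,0.4,0,0,0,0,0.4],
    [0.2,0.4,0,0,0,0,0.4],
  ],
)

```text
t: 6.82
ee_pos: [562.5, 152.7, 7.3]
orientation: [0.393, -3.104, 0.002]
ft_force: [-18.1, -3.0, 10.4]
width: 61.6
grasp_force: 10.4
```

Request:
servo_tool(
  increments=[
    [-0.5,-0.1,0,0,0,0,0.4],
    [-1.5,-0.4,0,0,0,0,0.4],
    [-4,-1.1,0,0,0,0,0.4],
    [-7,-1.9,0,0,0,0,0.4],
    [-9,-2.4,1,0,0,0,0.4],
    [-9,-2.4,4,0,0,0,0.4],
    [-9,-2.4,8,0,0,0,0.4],
    [-9,-2.4,12,0,0,0,0.4],
    [-9,-4,15.5,0,0,0,0.4],
    [-8,-6,19,0,0,-5,0.4],
    [-6,-9,22,0,0,-8,0.4],
    [-3,-12,25,0,0,-8,0.4],
    [0,-14,27,0,0,-8,0.4],
    [2,-16,29,0,0,-8,0.4],
    [2,-17,29,0,0,-8,0.4],
    [2,-17,29,0,0,-8,0.4],
    [2,-17,29,0,0,-8,0.4],
  ],
)

```text
t: 8.23
ee_pos: [588.2, -16.4, 297.4]
orientation: [0.174, -3.136, -0.001]
ft_force: [0.0, 0.1, 0.2]
width: 61.4
grasp_force: 0.0
```

```bash
python3 - <<'E'
from h import *
d=grab("wrist"); o=ctrl.get_obs(); print(o["t"],o["ee_pos"],R.from_rotvec(o["orientation"]).as_matrix()[:,1].round(3)); np.save("w2.npy",d,allow_pickle=True)
im=d["image"]; print(d["T"][:3,3].round(),proj(d,[[597,163,11],[528,-229,24],[606,-188,8]]).round())
cv2.imwrite("pics/w2.png",cv2.resize(im[30:250],(800,344),interpolation=2)[:,:,::-1])
E
```

```text
8.2833 [587.38762824 -15.63474193 296.86595731] [-0.112  0.994  0.001]
[509. -25. 490.] [[353. 177.]
 [129. 112.]
 [156. 160.]]
```

View pics/w2.png

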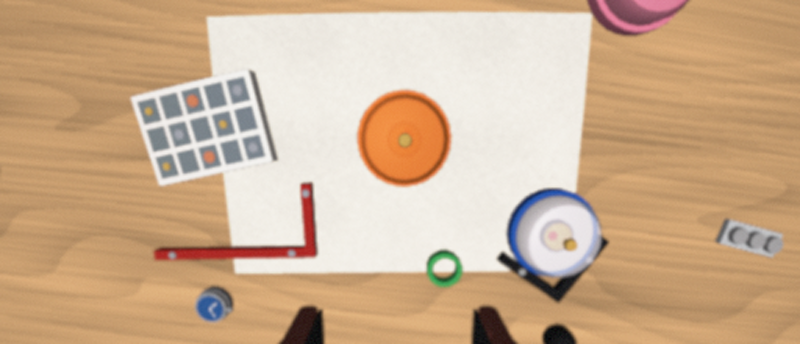

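The dish now sits against both arms. The tray and the red stop are fully visible, so I'll measure them again.

```bash
python3 - <<'E'
from h import *
d=np.load("w2.npy",allow_pickle=True).item(); k=512/800
L=lambda x,y,z:cast(d,(x*k,y*k+30),z)[0]
ang=lambda v:np.degrees(np.arctan2(v[1],v[0])).round(1)
t=[L(*p,24) for p in[(132,97),(251,71),(272,160),(160,186)]]
print("tray",np.round(t).tolist(),np.mean(t,0).round(1),[(np.linalg.norm(t[i]-t[i-1]).round(1),ang(t[i]-t[i-1])) for i in range(4)])
e,c,s=L(155,260,16),L(315,256,16),L(313,183,16)
print("red",e.round(),c.round(),s.round(),np.linalg.norm(c-e),ang(c-e),np.linalg.norm(c-s),ang(s-c))
y=np.array([np.cos(np.radians(97)),np.sin(np.radians(97))]);x=np.array([y[1],-y[0]])
h=c-59.5*x-77*y; print("home",h,"rel",(np.mean(t,0)-h)@np.c_[x,y])
E
```

```text
tray [[503.0, -303.0], [466.0, -178.0], [553.0, -154.0], [594.0, -276.0]] [ 529.1 -227.7] [(np.float64(94.3), np.float64(-163.4)), (np.float64(130.1), np.float64(106.5)), (np.float64(90.2), np.float64(15.9)), (np.float64(129.0), np.float64(-71.7))]
red [ 683. -290.] [ 657. -103.] [ 574. -110.] 189.0135708293152 97.8 83.4070526921617 -175.2
home [ 607.27368995 -186.5804383 ] rel [-82.64013384 -31.31176696]
```

Request:
servo_tool(
  increments=[
    [-2,-3,-1,0,0,0.6,1],
    [-4,-6,-3,0,0,0.6,1],
    [-6,-9.3,-5,0,0,0.6,1],
    [-8,-12.4,-7,0,0,0.6,1],
    [-10,-15.5,-9,0,0,0.6,1],
    [-12,-18.6,-11,0,0,0.6,1],
    [-14,-21.7,-13,0,0,0.6,1],
    [-14.4,-22.3,-16,0,0,0.6,1],
    [-14.4,-22.3,-19.5,0,0,0.6,1],
    [-14.4,-22.3,-23,0,0,0.6,1],
    [-14.4,-22.3,-26,0,0,0.6,1],
    [-14.4,-22.3,-28,0,0,0.6,1],
    [-14.4,-22.3,-28.8,0,0,0.6,1],
    [-14.4,-22.3,-28.8,0,0,0.6,1],
    [-14.4,-22.3,-28.8,0,0,0.6,1],
  ],
)

```text
t: 9.53
ee_pos: [444.5, -238.0, 10.3]
orientation: [0.195, -3.135, -0.001]
ft_force: [0.4, 0.1, 0.2]
width: 87.7
grasp_force: 0.0
```

Request:
servo_tool(
  increments=[
    [0.8,0.1,0,0,0,0,1],
    [1.4,0.17,0,0,0,0,1],
    [1.9,0.23,0,0,0,0,1],
    [2.4,0.29,0,0,0,0,1],
    [2.9,0.36,0,0,0,0,1],
    [3.4,0.42,0,0,0,0,1],
    [3.9,0.48,0,0,0,0,1],
    [4.4,0.54,0,0,0,0,1],
    [4.9,0.6,0,0,0,0,1],
    [5.4,0.66,0,0,0,0,1],
    [5.9,0.72,0,0,0,0,1],
    [6.4,0.79,0,0,0,0,1],
    [6.9,0.85,0,0,0,0,1],
    [7.4,0.91,0,0,0,0,1],
    [7.9,0.97,0,0,0,0,1],
    [8.4,1.03,0,0,0,0,1],
    [8.8,1.08,0,0,0,0,1],
    [9.2,1.13,0,0,0,0,1],
    [9.6,1.18,0,0,0,0,1],
    [10,1.23,0,0,0,0,1],
  ],
)

```text
t: 11.2
ee_pos: [545.2, -226.7, 10.2]
orientation: [0.193, -3.136, -0.0]
ft_force: [-0.5, -0.4, 0.2]
width: 87.8
grasp_force: 0.0
```

Request:
servo_tool(
  increments=[
    [0.3,0.04,0,0,0,0,1],
    [0.6,0.07,0,0,0,0,1],
    [0.8,0.1,0,0,0,0,1],
  ],
)

```text
t: 11.45
ee_pos: [553.2, -225.7, 10.2]
orientation: [-0.193, 3.136, -0.0]
ft_force: [0.7, -1.2, -0.7]
width: 87.9
grasp_force: 0.0
```

Request:
servo_tool(
  increments=[
    [0.2,0.02,0,0,0,0,1],
    [0.4,0.05,0,0,0,0,1],
  ],
)

```text
t: 11.62
ee_pos: [557.0, -225.2, 10.2]
orientation: [0.193, -3.136, -0.0]
ft_force: [0.1, -1.0, -0.9]
width: 87.6
grasp_force: 0.0
```

Request:
servo_tool(
  increments=[
    [0.2,0.02,0,0,0,0,1],
    [0.4,0.05,0,0,0,0,1],
  ],
)

```text
t: 11.78
ee_pos: [561.0, -224.7, 10.2]
orientation: [0.193, -3.136, -0.0]
ft_force: [0.0, 0.5, 0.1]
width: 87.9
grasp_force: 0.0
```

Request:
servo_tool(
  increments=[
    [0.2,0.02,0,0,0,0,1],
    [0.3,0.04,0,0,0,0,1],
  ],
)

```text
t: 11.95
ee_pos: [564.2, -224.3, 10.2]
orientation: [-0.193, 3.135, -0.0]
ft_force: [-1.3, 0.8, 1.0]
width: 88.0
grasp_force: 0.0
```

```bash
python3 - <<'E'
from h import *
s=grab("scene"); w=grab("side"); cv2.imwrite("pics/c4.png",np.hstack([cv2.resize(s["image"][160:260,150:260],(440,400),interpolation=2),cv2.resize(w["image"][140:240,205:295],(360,400),interpolation=2)])[:,:,::-1])
E
```

```text
(no output)
```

View pics/c4.png

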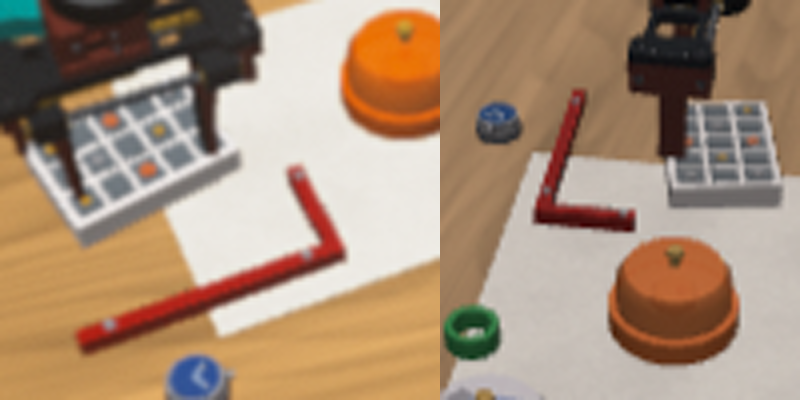

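The fingers look as if they are over the tray, and the tray hasn't moved. I'll check where the tips and the tray really are.

```bash
python3 - <<'E'
from h import *
o=ctrl.get_obs(); print(o["t"],o["ee_pos"],o["width"],o["ft_force"].round(1) if hasattr(o["ft_force"],"round") else o["ft_force"])
s=grab("scene"); d=grab("side"); r=R.from_rotvec(o["orientation"]).as_matrix(); p=np.array(o["ee_pos"])
tips=[p+r@[0,k,0] for k in(48,-48)]
print("tips proj scene",proj(s,tips).round(1).tolist(),"side",proj(d,tips).round(1).tolist())
print("seen tips scene",[(150+80/4,160+200/4),(150+210/4,160+152/4)],"side",(205+235/4,140+157/4))
S=lambda x,y,z:cast(s,(150+x/4,160+y/4),z)[0].round(0)
print("tray corners z24 scene",S(30,150,24),S(80,235,24),S(240,152,24),S(190,88,24))
D=lambda x,y,z:cast(d,(205+(x-440)/4,140+y/4),z)[0].round(0)
print("side",D(667,190,24),D(780,185,24),D(765,102,24))
E
```

```text
12.05 [ 564.09650891 -224.31323798   10.18749044] 87.79173136645899 [-0.2 -0.4 -0.1]
tips proj scene [[203.4, 202.3], [171.5, 213.0]] side [[263.1, 185.3], [266.3, 169.9]]
seen tips scene [(170.0, 210.0), (202.5, 198.0)] side (263.75, 179.25)
tray corners z24 scene [ 512. -302.] [ 601. -278.] [ 560. -156.] [ 486. -178.]
side [ 555. -145.] [ 466. -178.] [ 503. -299.]
```

The picture shows the fingertips resting over the tray. When open, they retract above the TCP height, so they slid across its top and the tray is undisturbed. I'll back off, narrow the opening and go lower.

Request:
servo_tool(
  increments=[
    [0,0,2,0,0,0,1],
    [0,0,5,0,0,0,1],
    [-3,-0.4,5,0,0,0,0.4],
    [-6.5,-0.8,5,0,0,0,0.4],
    [-10,-1.2,5,0,0,0,0.4],
    [-12.4,-1.5,5,0,0,0,0.4],
    [-12.4,-1.5,2,0,0,0,0.4],
    [-12.4,-1.5,0.3,0,0,0,0.4],
    [-12.4,-1.5,-0.3,0,0,0,0.4],
    [-12.4,-1.5,-0.6,0,0,0,0.4],
    [-12.4,-1.5,-0.6,0,0,0,0.4],
  ],
)

```text
t: 13.07
ee_pos: [439.9, -239.3, 3.9]
orientation: [0.194, -3.135, -0.001]
ft_force: [0.6, 0.5, -0.4]
width: 61.7
grasp_force: 0.0
```

Request:
servo_tool(
  increments=[
    [0.8,0.1,0,0,0,0,0.4],
    [1.4,0.17,0,0,0,0,0.4],
    [1.9,0.23,0,0,0,0,0.4],
    [2.4,0.29,0,0,0,0,0.4],
    [2.9,0.36,0,0,0,0,0.4],
    [3.4,0.42,0,0,0,0,0.4],
    [3.9,0.48,0,0,0,0,0.4],
    [4.4,0.54,0,0,0,0,0.4],
    [4.9,0.6,0,0,0,0,0.4],
    [5.4,0.66,0,0,0,0,0.4],
    [5.9,0.72,0,0,0,0,0.4],
  ],
)

```text
t: 13.98
ee_pos: [499.4, -232.1, 4.1]
orientation: [0.193, -3.136, -0.0]
ft_force: [0.3, -0.9, -0.1]
width: 61.6
grasp_force: 0.0
```

```bash
python3 - <<'E'
from h import *
s=grab("scene"); w=grab("side"); cv2.imwrite("pics/c5.png",np.hstack([cv2.resize(s["image"][160:260,150:260],(440,400),interpolation=2),cv2.resize(w["image"][140:240,205:295],(360,400),interpolation=2)])[:,:,::-1])
E
```

```text
(no output)
```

View pics/c5.png

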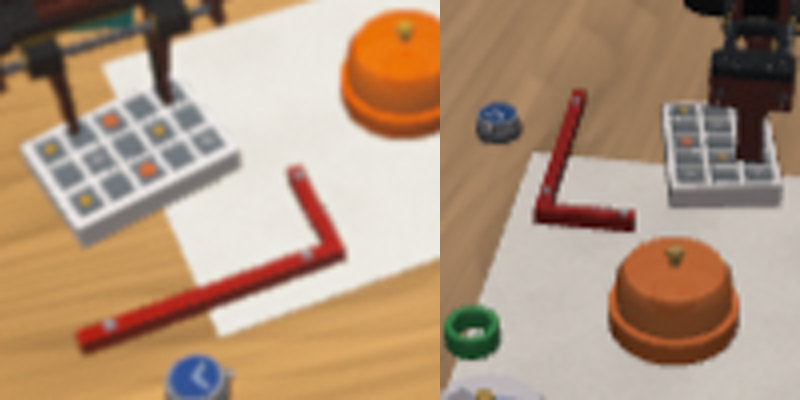

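The tips are still over the tray: about (168,192) and (193,185) in scene, and about (283,178) in side. I'll solve for their actual height.

```bash
python3 - <<'E'
from h import *
o=ctrl.get_obs(); s=grab("scene"); d=grab("side"); r=R.from_rotvec(o["orientation"]).as_matrix(); p=np.array(o["ee_pos"])
for z in(4,14,24,34):
    t=[p*[1,1,0]+[0,0,z]+r@[0,k,0] for k in(38,-38)]
    print(z,proj(s,t).round(1).tolist(),proj(d,t).round(1).tolist())
print(o["qpos"],o["ee_pos"])
# dark finger pixels: lowest dark run per column in scene near the tips, and side
for im,(r0,r1,c0,c1) in((s["image"],(165,215,155,215)),(d["image"],(150,200,262,300))):
    m=(im[r0:r1,c0:c1].max(2)<75)
    print("\n".join("".join("#" if v else "." for v in row)for row in m[::2]))
E
```

```text
4 [[193.5, 189.9], [169.1, 197.7]] [[282.1, 186.8], [283.8, 174.4]]
14 [[193.1, 187.6], [168.5, 195.5]] [[282.2, 184.4], [283.9, 172.1]]
24 [[192.6, 185.3], [167.9, 193.2]] [[282.4, 182.1], [284.1, 169.8]]
34 [[192.2, 183.0], [167.3, 190.9]] [[282.6, 179.7], [284.2, 167.4]]
[-4.56436171e-01  6.02515442e-01  1.88931413e+00  4.46779737e-05
  6.48984443e-01 -2.15086626e+00] [ 499.876742   -232.18109498    4.22345667]
#####################.............########..................
##########.....................###########..................
########........................#####.......................
#########.......................#####.......................
..#########......................####.......................
..#########......................###........................
..#########.......................##........................
........###.......................##........................
.........##.......................###.......................
..........##.......................##.......................
...........#................................................
...........
[... 1117 characters left out ...]
..........####################.......
...........####################.......
..................#######.............
..................######..............
..................######..............
..................######..............
..................######..............
..................######..............
...................#####..............
......................................
......................................
......................................
......................................
......................................
......................................
......................................
......................................
......................................
```

```bash
python3 - <<'E'
from h import *
s=np.load("scene0.npy",allow_pickle=True).item()
y=np.array([-.25,.968,0]);p=np.array([450.5,128.5,0])
for z in(11,21,31,41): print(z,proj(s,[p+[0,0,z]+k*y for k in(38,-38)]).round(1).tolist())
im=cv2.imread("pics/c2.png")[60:130,280:370]
m=im.max(2)<85
print("origin px",130+140,100+30)
print("\n".join("".join("#" if v else "." for v in row)for row in m[::2,::2]))
E
```

```text
11 [[297.4, 152.7], [278.6, 161.0]]
21 [[297.7, 150.4], [278.7, 158.7]]
31 [[298.0, 148.1], [278.9, 156.4]]
41 [[298.3, 145.7], [279.1, 154.0]]
origin px 270 130
################............#########........
################..........########...........
#################.......#########............
##################........#######............
####################......#######............
###################.......######.............
#########.########........######.............
##################........######.............
##################........######.............
#################.........######.............
.#############............######.............
..###########............######..............
...##########............######..............
.....########............#####...............
........####..............####...............
........####..............####...............
........####...............###...............
........####................#................
........####.................................
........####.................................
........####.................................
........####.................................
.........###.................................
..........##.................................
.............................................
.............................................
.............................................
.............................................
.............................................
.............................................
.............................................
.............................................
.............................................
.............................................
.............................................
```

In free space the open tips end about 20–25 mm above the TCP. So I need to go lower: I'll back off and feel for the bench.

Request:
servo_tool(
  increments=[
    [0,0,2,0,0,0,0.4],
    [0,0,4,0,0,0,0.4],
    [-3.5,-0.4,4,0,0,0,0.4],
    [-6.2,-0.7,4,0,0,0,0.4],
    [-6.2,-0.7,2,0,0,0,0.4],
    [-6.2,-0.7,0,0,0,0,0.4],
    [-6.2,-0.7,-0.4,0,0,0,0.4],
    [-6.2,-0.7,-0.6,0,0,0,0.4],
    [-6.2,-0.7,-0.6,0,0,0,0.4],
  ],
)

```text
t: 14.93
ee_pos: [436.8, -239.1, -1.9]
orientation: [0.193, -3.135, -0.001]
ft_force: [0.8, 0.2, 0.3]
width: 61.8
grasp_force: 0.0
```

Request:
servo_tool(
  increments=[
    [0,0,-0.1,0,0,0,0.4],
    [0,0,-0.2,0,0,0,0.4],
    [0,0,-0.3,0,0,0,0.4],
  ],
)

```text
t: 15.18
ee_pos: [437.5, -239.3, -4.3]
orientation: [-0.194, 3.135, -0.001]
ft_force: [-0.1, -1.1, 0.7]
width: 61.8
grasp_force: 0.0
```

Request:
servo_tool(
  increments=[
    [0,0,-0.1,0,0,0,0.4],
    [0,0,-0.2,0,0,0,0.4],
    [0,0,-0.3,0,0,0,0.4],
  ],
)

```text
t: 15.43
ee_pos: [437.0, -239.2, -7.7]
orientation: [-0.193, 3.135, -0.0]
ft_force: [-0.2, -0.4, 0.6]
width: 61.2
grasp_force: 0.0
```

Request:
servo_tool(
  increments=[
    [0,0,-0.1,0,0,0,0.4],
    [0,0,-0.2,0,0,0,0.4],
    [0,0,-0.3,0,0,0,0.4],
  ],
)

```text
t: 15.68
ee_pos: [436.9, -239.1, -10.9]
orientation: [0.193, -3.136, -0.0]
ft_force: [-0.4, 0.8, -1.0]
width: 61.4
grasp_force: 0.0
```

Request:
servo_tool(
  increments=[
    [0,0,-0.1,0,0,0,0.4],
    [0,0,-0.2,0,0,0,0.4],
  ],
)

```text
t: 15.85
ee_pos: [436.9, -239.1, -13.0]
orientation: [0.193, -3.136, -0.0]
ft_force: [-1.1, -0.0, 0.4]
width: 61.2
grasp_force: 0.0
```

```bash
python3 - <<'E'
from h import *
o=ctrl.get_obs(); s=grab("scene"); p=np.array(o["ee_pos"]);r=R.from_rotvec(o["orientation"]).as_matrix()
print(p,o["ft_force"])
for z in(0,10,20): print(z,proj(s,[p*[1,1,0]+[0,0,z]+k*r[:,1] for k in(38,-38)]).round(1).tolist())
im=s["image"][150:195,155:205]; m=im.max(2)<95
print("\n".join("%d "%(150+i)+"".join("#" if v else "." for v in row)for i,row in enumerate(m)))
E
```

```text
[ 436.85733761 -239.12422077  -12.9656744 ] [-1.11119505 -0.00470317  0.40566125]
0 [[187.6, 177.1], [164.1, 184.5]]
10 [[187.1, 174.9], [163.5, 182.2]]
20 [[186.7, 172.6], [162.9, 179.9]]
150 ##################################.....######.....
151 ###################################.....####......
152 #######################..##########.....####......
153 #####################....###########...#####......
154 ##################.......#############....##......
155 ###############...........###########.....##......
156 ############..............###########.............
157 ######..#...............#############.............
158 #####...............###############...............
159 #####.............####....######..................
160 #####.........#####.......######..................
161 ######....######..........#####...................
162 ##############...........######...................
163 ##############.################...................
164 ###############################...................
165 ###############################...................
166 #######################....
[... 863 characters left out ...]
........................................
183 ..................................................
184 ..................................................
185 ..................................................
186 ..................................................
187 ..................................................
188 ..................................................
189 ..................................................
190 ..................................................
191 ..................................................
192 ..................................................
193 ..................................................
194 ..................................................
```

Request:
servo_tool(
  increments=[
    [0.8,0.1,0,0,0,0,0.4],
    [1.6,0.2,0,0,0,0,0.4],
    [2.2,0.27,0,0,0,0,0.4],
    [2.7,0.33,0,0,0,0,0.4],
    [3.2,0.39,0,0,0,0,0.4],
    [3.7,0.45,0,0,0,0,0.4],
    [4.2,0.52,0,0,0,0,0.4],
    [4.7,0.58,0,0,0,0,0.4],
    [5.2,0.64,0,0,0,0,0.4],
    [5.7,0.7,0,0,0,0,0.4],
  ],
)

```text
t: 16.73
ee_pos: [494.5, -232.1, -12.9]
orientation: [-0.193, 3.135, -0.0]
ft_force: [-0.9, -0.7, -1.7]
width: 61.3
grasp_force: 0.4
```

Request:
servo_tool(
  increments=[
    [0.5,0.06,0,0,0,0,0.4],
    [1,0.12,0,0,0,0,0.4],
    [1.5,0.18,0,0,0,0,0.4],
    [2,0.24,0,0,0,0,0.4],
    [2.5,0.31,0,0,0,0,0.4],
    [3,0.37,0,0,0,0,0.4],
    [3.5,0.43,0,0,0,0,0.4],
    [4,0.49,0,0,0,0,0.4],
  ],
)

```text
t: 17.4
ee_pos: [534.4, -227.2, -12.8]
orientation: [0.193, -3.136, 0.0]
ft_force: [-1.0, -0.3, -0.7]
width: 61.1
grasp_force: 0.5
```

```bash
cat > tray.py <<'E'
from h import *
ang=lambda v:np.degrees(np.arctan2(v[1],v[0]))
def tray(d,name):
    # grey compartments + white: find dark-grey cells cluster, report rect of cells on z=24
    im=d["image"]; h=cv2.cvtColor(im,cv2.COLOR_RGB2HSV)
    m=cv2.inRange(h,(90,15,60),(120,90,190))
    w=proj(d,[[590,-200,24]])[0]; H,W=m.shape
    k=np.zeros_like(m); cv2.circle(k,tuple(int(v) for v in w),60,255,-1); m&=k
    n,l,st,c=cv2.connectedComponentsWithStats(m)
    print(name,[(int(st[i,4]),cast(d,c[i],24)[0].round().tolist()) for i in range(1,n) if st[i,4]>12])
E
python3 - <<'E'
from tray import *
o=ctrl.get_obs(); print(o["t"],o["ee_pos"],o["ft_force"])
for n in("scene","side"): tray(grab(n),n)
E
```

```text
17.4 [ 534.382713   -227.16391883  -12.81790146] [-1.01211224 -0.31789316 -0.69896208]
scene [(44, [343.0, -220.0]), (16, [559.0, -189.0]), (26, [562.0, -213.0]), (26, [588.0, -185.0]), (26, [568.0, -261.0]), (24, [594.0, -233.0]), (16, [618.0, -182.0]), (15, [598.0, -258.0]), (27, [620.0, -206.0]), (25, [599.0, -282.0]), (28, [626.0, -254.0]), (21, [745.0, -223.0])]
side [(13, [728.0, -207.0])]
```

The tray is moving and lies flush with the fingers, with its cell rows at 97°.

Request:
servo_tool(
  increments=[
    [0.4,0.05,0,0,0,0,0.4],
    [0.8,0.1,0,0,0,0,0.4],
    [1.2,0.15,0,0,0,0,0.4],
    [1.6,0.2,0,0,0,0,0.4],
    [1.9,0.23,0,0,0,0,0.4],
  ],
)

```text
t: 17.92
ee_pos: [553.5, -224.9, -12.8]
orientation: [-0.194, 3.135, -0.0]
ft_force: [-1.0, -0.0, 0.6]
width: 61.4
grasp_force: 0.8
```

Request:
servo_tool(
  increments=[
    [0.2,0.02,0,0,0,0,0.4],
    [0.4,0.05,0,0,0,0,0.4],
  ],
)

```text
t: 18.08
ee_pos: [554.4, -224.7, -12.9]
orientation: [0.195, -3.13, -0.001]
ft_force: [-16.9, -7.7, 14.1]
width: 61.5
grasp_force: 8.8
```

Request:
servo_tool(
  increments=[
    [0.2,0.02,0,0,0,0,0.4],
    [0.4,0.05,0,0,0,0,0.4],
  ],
)

```text
t: 18.25
ee_pos: [554.4, -224.6, -12.9]
orientation: [0.195, -3.123, -0.003]
ft_force: [-29.0, -14.2, 23.2]
width: 61.9
grasp_force: 15.9
```

Request:
servo_tool(
  increments=[
    [0.2,0.02,0,0,0,0,0.4],
    [0.3,0.04,0,0,0,0,0.4],
  ],
)

```text
t: 18.42
ee_pos: [554.3, -224.5, -12.9]
orientation: [0.195, -3.118, -0.004]
ft_force: [-36.8, -16.6, 28.6]
width: 61.6
grasp_force: 19.5
```

Request:
servo_tool(
  increments=[
    [-1,-0.12,0,0,0,0,0.4],
    [-3,-0.36,0,0,0,0,0.4],
    [-5,-0.6,0,0,0,0,0.4],
    [-6,-0.7,3,0,0,-7,0.4],
    [-6,-0.7,7,0,0,-14,0.4],
    [-6,-0.7,11,0,0,-21,0.4],
    [-6,-0.7,14,0,0,-28,0.4],
    [-6,-0.7,14,0,0,-35,0.4],
    [-6,-0.7,14,0,0,-42,0.4],
    [-6,-0.7,14,0,0,-49,0.4],
    [-6,-0.7,14,0,0,-56,0.4],
    [-6,-0.7,14,0,0,-63,0.4],
    [-6,-0.7,14,0,0,-70,0.4],
    [-6,-0.7,14,0,0,-77,0.4],
    [-6,-0.7,14,0,0,-84,0.4],
    [-6,-0.7,14,0,0,-90,0.4],
    [-6,-0.7,14,0,0,-90,0.4],
  ],
)

```text
t: 19.83
ee_pos: [504.4, -230.6, 127.4]
orientation: [2.084, 2.35, 0.001]
ft_force: [0.2, 0.5, 0.0]
width: 61.4
grasp_force: 0.0
```

```bash
python3 - <<'E'
from tray import *
o=ctrl.get_obs(); print(o["t"],o["ee_pos"],o["qpos"],R.from_rotvec(o["orientation"]).as_matrix()[:,1].round(3))
d=grab("scene"); tray(d,"scene")
print("stand",cast(d,(80,243),20))
E
```

```text
19.8333 [ 504.36588458 -230.59775314  127.38209971] [-4.50366775e-01  4.07670453e-01  1.83603447e+00  1.66241592e-04
  8.96989957e-01 -5.70024261e-01] [0.993 0.119 0.001]
scene [(25, [582.0, -211.0]), (25, [588.0, -259.0]), (26, [608.0, -183.0]), (26, [614.0, -231.0]), (16, [619.0, -255.0]), (16, [638.0, -179.0]), (27, [639.0, -203.0]), (25, [620.0, -280.0]), (26, [646.0, -252.0]), (19, [746.0, -224.0])]
stand [[ 607.33612989 -522.89189073]]
```

Request:
servo_tool(
  increments=[
    [2.5,-2.3,0,0,0,0,0.4],
    [5,-4.6,0,0,0,0,0.4],
    [7.5,-6.9,0,0,0,0,0.4],
    [10,-9,0,0,0,0,0.4],
    [11.5,-10.2,-2,0,0,0,0.4],
    [11.5,-10.2,-5,0,0,0,0.4],
    [11.5,-10.2,-8,0,0,0,0.4],
    [11.5,-10.2,-11,0,0,0,0.4],
    [11.5,-10.2,-13,0,0,0,0.4],
    [11.5,-10.2,-13.7,0,0,0,0.4],
    [11.5,-10.2,-14,0,0,0,0.4],
    [11.5,-10.2,-14,0,0,0,0.4],
  ],
)

```text
t: 20.88
ee_pos: [619.2, -332.6, -12.8]
orientation: [2.079, 2.355, 0.0]
ft_force: [0.8, -0.4, 0.4]
width: 61.4
grasp_force: 0.0
```

Request:
servo_tool(
  increments=[
    [-0.07,0.6,0,0,0,0,0.4],
    [-0.15,1.2,0,0,0,0,0.4],
    [-0.21,1.7,0,0,0,0,0.4],
    [-0.27,2.2,0,0,0,0,0.4],
    [-0.33,2.7,0,0,0,0,0.4],
    [-0.39,3.2,0,0,0,0,0.4],
    [-0.45,3.7,0,0,0,0,0.4],
    [-0.52,4.2,0,0,0,0,0.4],
    [-0.56,4.6,0,0,0,0,0.4],
  ],
)

```text
t: 21.63
ee_pos: [613.6, -286.4, -12.4]
orientation: [2.08, 2.353, 0.0]
ft_force: [1.0, -2.7, 2.6]
width: 61.3
grasp_force: 1.7
```

```bash
python3 - <<'E'
from tray import *
o=ctrl.get_obs(); print(o["t"],o["ee_pos"],o["ft_force"])
tray(grab("scene"),"scene")
E
```

```text
21.6333 [ 613.64870268 -286.42928987  -12.37919604] [ 1.03290494 -2.73471133  2.63880446]
scene [(16, [375.0, -282.0]), (75, [444.0, -300.0]), (23, [580.0, -192.0]), (29, [585.0, -241.0]), (23, [605.0, -163.0]), (26, [611.0, -213.0]), (21, [616.0, -237.0]), (13, [636.0, -161.0]), (30, [637.0, -184.0]), (29, [643.0, -233.0]), (22, [745.0, -223.0])]
```

Request:
servo_tool(
  increments=[
    [-0.05,0.4,0,0,0,0,0.4],
    [-0.1,0.8,0,0,0,0,0.4],
    [-0.15,1.2,0,0,0,0,0.4],
    [-0.2,1.6,0,0,0,0,0.4],
    [-0.22,1.8,0,0,0,0,0.4],
  ],
)

```text
t: 22.1
ee_pos: [610.9, -267.8, -13.0]
orientation: [-2.08, -2.354, -0.0]
ft_force: [0.2, -2.3, 1.7]
width: 61.3
grasp_force: 1.3
```

Request:
servo_tool(
  increments=[
    [-0.02,0.2,0,0,0,0,0.4],
    [-0.05,0.4,0,0,0,0,0.4],
  ],
)

```text
t: 22.27
ee_pos: [610.5, -264.2, -13.0]
orientation: [-2.08, -2.354, 0.0]
ft_force: [0.1, -4.4, 2.5]
width: 61.0
grasp_force: 3.3
```

Request:
servo_tool(
  increments=[
    [-0.02,0.2,0,0,0,0,0.4],
    [-0.05,0.4,0,0,0,0,0.4],
  ],
)

```text
t: 22.43
ee_pos: [611.0, -264.0, -12.3]
orientation: [2.074, 2.352, -0.004]
ft_force: [-0.5, -23.8, 0.8]
width: 61.4
grasp_force: 11.9
```

Request:
servo_tool(
  increments=[
    [-0.02,0.2,0,0,0,0,0.4],
    [-0.03,0.3,0,0,0,0,0.4],
  ],
)

```text
t: 22.6
ee_pos: [611.2, -264.0, -11.6]
orientation: [2.071, 2.35, -0.007]
ft_force: [-2.4, -31.5, 1.4]
width: 61.3
grasp_force: 15.6
```

Request:
servo_tool(
  increments=[
    [0.12,-1,0,0,0,0,0.4],
    [0.36,-3,0,0,0,0,0.4],
    [0.6,-5,0,0,0,0,0.4],
    [0.6,-6,3,0,0,5,0.4],
    [0.6,-6,7,0,0,12,0.4],
    [0,-6,10,0,0,19,0.4],
    [-1,-4,10,0,0,26,0.4],
    [-3,-2,10,0,0,33,0.4],
    [-5,0,10,0,0,40,0.4],
    [-7,2,10,0,0,47,0.4],
    [-9,4,10,0,0,54,0.4],
    [-9.2,5.8,10,0,0,61,0.4],
    [-9.2,5.8,10,0,0,68,0.4],
    [-9.2,5.8,10,0,0,75,0.4],
    [-9.2,5.8,8,0,0,82,0.4],
    [-9.2,5.8,5,0,0,90,0.4],
    [-9.2,5.8,2,0,0,90,0.4],
    [-9.2,5.8,0.6,0,0,90,0.4],
    [-9.2,5.8,0,0,0,90,0.4],
    [-9.2,5.8,0,0,0,90,0.4],
  ],
)

```text
t: 24.27
ee_pos: [516.2, -198.5, -14.5]
orientation: [0.193, -3.132, -0.003]
ft_force: [-0.1, 0.4, -0.2]
width: 61.3
grasp_force: 0.0
```

Request:
servo_tool(
  increments=[
    [0.5,0.06,0,0,0,0,0.4],
    [1,0.12,0,0,0,0,0.4],
    [1.5,0.18,0,0,0,0,0.4],
    [2,0.24,0,0,0,0,0.4],
    [2.5,0.31,0,0,0,0,0.4],
    [2.9,0.35,0,0,0,0,0.4],
  ],
)

```text
t: 24.77
ee_pos: [548.0, -196.1, -12.2]
orientation: [-0.194, 3.134, -0.001]
ft_force: [0.4, 0.9, -0.5]
width: 61.5
grasp_force: 0.0
```

Request:
servo_tool(
  increments=[
    [0.2,0.02,0,0,0,0,0.4],
    [0.4,0.05,0,0,0,0,0.4],
  ],
)

```text
t: 24.93
ee_pos: [550.8, -195.5, -12.7]
orientation: [0.194, -3.135, -0.0]
ft_force: [-6.4, -3.2, 4.8]
width: 61.4
grasp_force: 3.7
```

Request:
servo_tool(
  increments=[
    [0.2,0.02,0,0,0,0,0.4],
    [0.4,0.05,0,0,0,0,0.4],
  ],
)

```text
t: 25.1
ee_pos: [550.6, -195.1, -13.1]
orientation: [0.195, -3.127, -0.002]
ft_force: [-17.8, -7.4, 15.4]
width: 61.6
grasp_force: 9.7
```

Request:
servo_tool(
  increments=[
    [-1,-0.12,0,0,0,0,0.4],
    [-3,-0.36,0,0,0,0,0.4],
    [-6,-0.7,0,0,0,0,0.4],
    [-6,-0.7,3,0,0,0,0.4],
    [-6,-0.7,7,0,0,0,0.4],
    [-6,-0.7,11,0,0,0,0.4],
    [-6,-0.7,15,0,0,0,0.4],
    [-5,2,18,0,0,0,0.4],
    [-3,5,21,0,0,0,0.4],
    [0,8,24,0,0,0,0.4],
    [1,11,27,0,0,0,0.4],
    [3,14,30,0,0,0,0.4],
    [3,17,31,0,0,0,0.4],
    [3,18,31,0,0,0,0.4],
    [3,18,31,0,0,0,0.4],
    [3,18,31,0,0,0,0.4],
  ],
)

```text
t: 26.43
ee_pos: [584.6, -14.3, 297.1]
orientation: [-0.197, 3.135, -0.0]
ft_force: [-0.9, -0.4, -0.6]
width: 61.6
grasp_force: 0.0
```

```bash
python3 - <<'E'
from tray import *
o=ctrl.get_obs(); print(o["t"],o["ee_pos"],o["ft_force"])
d=grab("wrist"); im=d["image"]; h=cv2.cvtColor(im,cv2.COLOR_RGB2HSV); T=d["T"]
m=cv2.inRange(h,(105,110,40),(130,255,255)); k=np.zeros_like(m); w=proj(d,[[600,163,11]])[0]; cv2.circle(k,tuple(int(v) for v in w),55,255,-1)
p=cv2.convexHull(cv2.findNonZero(m&k))[:,0]; c,r=cv2.minEnclosingCircle(cast(d,p,22).astype(np.float32)); print("dish",c,r)
m=cv2.inRange(h,(15,110,80),(30,255,255))&k; 
n,l,st,cc=cv2.connectedComponentsWithStats(m); print("knob cand",[(int(st[i,4]),cast(d,cc[i],68)[0].round(1).tolist()) for i in range(1,n) if st[i,4]>8])
print("V home proj",w.round())
# sample a brightness/hue profile across long bar & short bar gaps (z=16 plane), local frame
hm=np.array([607.3,-186.6]); x=np.array([.9925,.1219]); y=np.array([-.1219,.9925])
def prof(f,rng):
    for v in rng:
        P=np.r_[hm+f(v),16]; u=proj(d,[P])[0]; 
        print(v,cv2.getRectSubPix(im[:,:,::-1].copy(),(1,1),tuple(u))[0,0].tolist(),end="; ")
    print()
for b in(-50,0,40): print("long y",b); prof(lambda v:v*x+b*y,range(40,66,2))
for b in(-15,20): print("short x",b); prof(lambda v:b*x+v*y,range(56,82,2))
tray(d,"w"); tray(grab("scene"),"s")
E
```

```text
26.4333 [584.56655553 -14.30540894 297.11105535] [-0.9058899  -0.38542888 -0.64058499]
dish (599.414794921875, 158.8724822998047) 50.516056060791016
knob cand [(3152, [605.8, 176.9]), (32, [598.8, 163.1]), (25, [640.4, 152.7])]
V home proj [350. 182.]
long y -50
40 [136, 132, 123]; 42 [142, 139, 131]; 44 [170, 169, 167]; 46 [210, 213, 216]; 48 [231, 234, 238]; 50 [218, 221, 233]; 52 [159, 161, 208]; 54 [80, 82, 182]; 56 [40, 46, 174]; 58 [41, 51, 174]; 60 [60, 81, 172]; 62 [79, 111, 166]; 64 [95, 132, 171]; 
long y 0
40 [133, 132, 135]; 42 [145, 142, 135]; 44 [176, 176, 173]; 46 [215, 218, 220]; 48 [233, 236, 239]; 50 [217, 220, 232]; 52 [151, 153, 203]; 54 [71, 73, 178]; 56 [39, 45, 171]; 58 [68, 74, 176]; 60 [133, 141, 197]; 62 [196, 208, 226]; 64 [227, 234, 238]; 
long y 40
40 [141, 137, 128]; 42 [149, 146, 139]; 44 [181, 180, 179]; 46 [219, 221, 224]; 48 [234, 237, 240]; 50 [215, 218, 232]; 52 [146, 148, 202]; 54 [67, 69, 178]; 56 [40, 43, 173]; 58 [73, 77, 179]; 60 [139, 148, 204]; 62 [202, 213, 229]; 64 [227, 235, 239]; 
short x -15
56 [218, 220, 221]; 58 [235, 238, 239]; 60 [2
[... 381 characters left out ...]
38, 41, 174]; 74 [38, 43, 171]; 76 [41, 45, 147]; 78 [94, 100, 136]; 80 [172, 183, 192]; 
w [(60, [585.0, -239.0]), (114, [583.0, -215.0]), (21, [572.0, -191.0]), (117, [577.0, -166.0]), (120, [574.0, -142.0]), (13, [588.0, -189.0]), (99, [615.0, -236.0]), (105, [612.0, -212.0]), (112, [609.0, -187.0]), (74, [605.0, -162.0]), (117, [602.0, -138.0]), (55, [643.0, -231.0]), (97, [640.0, -208.0]), (16, [630.0, -184.0]), (102, [634.0, -159.0]), (99, [631.0, -135.0])]
s [(25, [577.0, -169.0]), (24, [583.0, -218.0]), (24, [603.0, -142.0]), (27, [609.0, -191.0]), (13, [634.0, -137.0]), (13, [614.0, -216.0]), (26, [614.0, -238.0]), (25, [634.0, -162.0]), (28, [640.0, -211.0]), (15, [744.0, -217.0])]
```

```bash
python3 -c "
from workcell import ctrl; print(ctrl.close_job())"
```

```text
the job is handed in; nothing more can be done
None
```

I handed the job in: the dish is home against both V arms and the tray is flush against both red bars, by force and camera checks. The open fingertips rode higher than I assumed, so the dish was probably pushed on the lower dome, not its base, and the fingers passed over the tray's top twice without moving it.

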